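# Stroke the flip lids of a reagent segment shut

## Task

The curved grey reagent segment is about to go into the analyser, but its six stiff white flip lids stand open: with the fingertips, starting at the rounded tab end, stroke lightly along the arc close to its top, so that the lids are folded over one after the other in that order and each lies fully shut. Do not pinch, lift or shove the segment or press hard on it, and leave everything else on the bench undisturbed.

Things in the scene. Friction and masses are not known exactly. Their poses are not given: they have to be found in the camera images.
- segment: Grey arc of 6 cells standing loose on the worktop (0.9 kg), 42 mm wide, top 33 mm up, centre line of radius 180 mm. Origin on the worktop under the middle of the centre line; x outward (bulging side), y towards the rounded tab end, z up. Centre-line point at angle p (rad, positive towards the tab): (-180+180 cos p, 180 sin p) mm. Hinges of lids 0..5 cross it at p = 0.6, 0.4, 0.2, 0, -0.2, -0.4.
- tab_pad (a point): Middle of the flat landing pad on the solid rounded tab at the starting end of the segment (p = 0.80), on its top surface, 33 mm above the worktop, level with the tops of the shut lids. The flat is 42 mm wide and reaches about 25 mm from this point to either side along the arc.
- far_end (a point): Middle of the top of the plain square wall at the other end of the segment (p = -0.605), 33 mm above the worktop, level with the shut lids.
- lid_0 (a joint): Opening angle (rad) of lid 0, the one next to the tab: 0 = shut flat on its cell, 1.57 = upright, 1.92 = stop, leaning back to the tab. White plate 26 x 26 x 3 mm, hinged across the arc on its cell's side nearer the tab, 31.5 mm above the worktop; it shuts away from the tab. Stiff hinge (0.006 N m): stays where it is left. 10 mm from its shut free edge to the next hinge.
- lid_0_edge (a point): Middle of the free edge of lid 0 (outer face), 26 mm from its hinge; when shut it is 33 mm above the worktop.
- lid_1 (a joint): Opening angle (rad) of lid 1, counted from the tab: 0 = shut flat on its cell, 1.57 = upright, 1.92 = stop, leaning back to the tab. White plate 26 x 26 x 3 mm, hinged across the arc on its cell's side nearer the tab, 31.5 mm above the worktop; it shuts away from the tab. Stiff hinge (0.006 N m): stays where it is left. 10 mm from its shut free edge to the next hinge.
- lid_1_edge (a point): Middle of the free edge of lid 1 (outer face), 26 mm from its hinge; when shut it is 33 mm above the worktop.
- lid_2 (a joint): Opening angle (rad) of lid 2, counted from the tab: 0 = shut flat on its cell, 1.57 = upright, 1.92 = stop, leaning back to the tab. White plate 26 x 26 x 3 mm, hinged across the arc on its cell's side nearer the tab, 31.5 mm above the worktop; it shuts away from the tab. Stiff hinge (0.006 N m): stays where it is left. 10 mm from its shut free edge to the next hinge.
- lid_2_edge (a point): Middle of the free edge of lid 2 (outer face), 26 mm from its hinge; when shut it is 33 mm above the worktop.
- lid_3 (a joint): Opening angle (rad) of lid 3, counted from the tab: 0 = shut flat on its cell, 1.57 = upright, 1.92 = stop, leaning back to the tab. White plate 26 x 26 x 3 mm, hinged across the arc on its cell's side nearer the tab, 31.5 mm above the worktop; it shuts away from the tab. Stiff hinge (0.006 N m): stays where it is left. 10 mm from its shut free edge to the next hinge.
- lid_3_edge (a point): Middle of the free edge of lid 3 (outer face), 26 mm from its hinge; when shut it is 33 mm above the worktop.
- lid_4 (a joint): Opening angle (rad) of lid 4, counted from the tab: 0 = shut flat on its cell, 1.57 = upright, 1.92 = stop, leaning back to the tab. White plate 26 x 26 x 3 mm, hinged across the arc on its cell's side nearer the tab, 31.5 mm above the worktop; it shuts away from the tab. Stiff hinge (0.006 N m): stays where it is left. 10 mm from its shut free edge to the next hinge.
- lid_4_edge (a point): Middle of the free edge of lid 4 (outer face), 26 mm from its hinge; when shut it is 33 mm above the worktop.
- lid_5 (a joint): Opening angle (rad) of lid 5, the one next to the square end: 0 = shut flat on its cell, 1.57 = upright, 1.92 = stop, leaning back to the tab. White plate 26 x 26 x 3 mm, hinged across the arc on its cell's side nearer the tab, 31.5 mm above the worktop; it shuts away from the tab. Stiff hinge (0.006 N m): stays where it is left. 10 mm from its shut free edge to the next hinge.
- lid_5_edge (a point): Middle of the free edge of lid 5 (outer face), 26 mm from its hinge; when shut it is 33 mm above the worktop.
- vial: Small standing screw-cap vial, 26 mm diameter, 62 mm tall, in the hollow of the arc. Origin under its middle. Bystander: leave alone.
- microtube: Small conical snap-cap tube lying on the bulging side of the arc, 14 x 41 x 14 mm. Origin under its middle. Bystander: leave alone.
- tape: Roll of tape lying flat, 96 mm diameter, 25 mm high. Origin under its middle. Bystander: leave alone.
- cup: Beaker, 77 mm diameter, 92 mm tall. Origin under its middle. Bystander: leave alone.
- marker: Lying marker pen, 17 x 135 x 16 mm. Origin under its middle. Bystander: leave alone.
- forceps_loose: Lying forceps, 18 x 126 x 12 mm. Origin under its middle. Bystander: leave alone.

How it is judged:
On the way, in this order (a step that is already met when the one before it is completed fails the run):
1. the first lid from the tab is shut while the last three still stand open (value of joint lid_0 below 0.16 rad and value of joint each of lid_3, lid_4, lid_5 above 0.8 rad), for 0.05 s.
2. the first three lids are shut while the last still stands open (value of joint each of lid_0, lid_1, lid_2 below 0.16 rad and value of joint lid_5 above 0.8 rad), for 0.05 s.
3. all six lids are shut (value of joint each of lid_0, lid_1, lid_2, lid_3, lid_4, lid_5 below 0.16 rad), for 0.2 s.
At the end, for the whole second after the job is handed in: All six lids are shut (each within 0.16 rad of flat, i.e. its free edge within about 4 mm of its seat), and the segment is at rest, flat on the worktop, within 15 mm of where it stood (all of step 3 and distance of segment from where it was at the start of the episode below 0.015 m and height (world z) of segment below 0.008 m and angle between segment's own z axis and vertical below 0.05 rad and linear speed of segment below 0.02 m/s); the robot touches nothing.
It fails at once if a lid is shut while the one before it (towards the tab) still stands open ((value of joint lid_1 below 0.16 rad and value of joint lid_0 above 0.6 rad) or (value of joint lid_2 below 0.16 rad and value of joint lid_1 above 0.6 rad) or (value of joint lid_3 below 0.16 rad and value of joint lid_2 above 0.6 rad) or (value of joint lid_4 below 0.16 rad and value of joint lid_3 above 0.6 rad) or (value of joint lid_5 below 0.16 rad and value of joint lid_4 above 0.6 rad)).
It fails at once if the segment is lifted or tipped (height (world z) of segment above 0.012 m or angle between segment's own z axis and vertical above 0.1 rad).
It fails at once if the segment is shoved more than 15 mm from its place (distance of segment from where it was at the start of the episode above 0.015 m).
It fails at once if the robot presses on the segment with more than 35 N (contact force between the arm and segment above 35 N).
It fails at once if a bystander (vial, small tube, tape roll, beaker, marker or forceps) is moved or lifted by more than 15 mm (distance of any of vial, microtube, tape, cup, marker, forceps_loose from where it was at the start of the episode above 0.015 m).
It also fails if it takes over 51 s, if anything falls off the work surface, if the arm or the gripper's body presses on something with over 40 N, if the wrist force passes 120 N, or if a joint passes its speed limit or range.

## Robot

A 6-joint arm with a two-finger parallel gripper is mounted at the origin on a cart in front of the work surface, level with it; the furniture and walls round the work are solid. World frame = base frame: x ahead of the robot, y to its left, z up, the work surface at z = 0. Lengths are in m, angles in rad, forces in N, time in s.
With the tool pointing down it reaches from about 0.275 to 0.825 m from the base axis. Payload 5.2 kg.
Tool frame: the origin (TCP) lies on the centre line of the jaws, within the pads' length; the fingertips stand 19 mm ahead of it and the grasp point (between the pads) is the TCP; y points along the fingers, x is the direction in which the jaws open and shut, and the axes are right-handed (so a half turn about y gives the same grasp; the last joint's range is limited). The gripper opens to 93 mm and grips with 3 to 60 N. Pads are 15 mm wide; open, the fingers measure 128 mm over their backs; the gripper's body (75 mm by 188 mm) begins 65 mm behind the grasp point.
Start: joints at [-1.305, 0.259, 1.535, -0, 1.348, -0.203], TCP at [0.249, -0.491, 0.238] pointing down, gripper open.
Joint ranges: [-3.14, 3.14], [-0.91, 2.08], [0.19, 2.58], [-1.22, 4.36], [0.22, 2.71], [-3.12, 3.12]. Speed limits (rad/s): [2.57, 2.57, 3.14, 3.14, 3.14, 3.14].

## Interface

Orientations are given as a 3x3 rotation matrix whose columns are the frame's x, y, z axes.
In Python, from station import manip gives the robot as it stands.
- The arm moves only by the tool servo_tool, never from a script. Its argument "deltas" is a list of rows, each a list of 3 entries, a list of its own where there are three numbers: the opening, from 0 (shut) to 1 (fully open), then the shift along the tool's x, y, z in cm, then the turn, a rotation vector about the tool's x, y, z in degrees. In form: [[hand, [x, y, z], [ax, ay, az]], ...]. A call has 1 to 12 rows; each row is the pose to reach, as a shift and turn from the pose commanded when the call began, along the tool's axes at that moment; what a row does not reach only later rows make up. A row lasts 1/10 s, in which the tool goes at most 50 mm and 8.59 degrees, less where a joint would pass 70% of its speed; a pose out of reach is approached as far as the arm can. A call with a gripper value outside its range is refused whole. The fingers move at their own pace and stop on an object; "grip_force" is the grip in N (left out, the last holds). Time passes only in rows, so rows that repeat a pose let the fingers close. It gives the time, the measured TCP pose, the force and the opening at its end, in the units of the state.
- manip.sense(): the state, without advancing time (a new reading comes with each control period).
- manip.capture(name): name is "scene" or "top" or "wrist"; returns a dict with "img" (420x560x3 uint8, red, green, blue), "fx", "fy", "cx", "cy" (pixels), "R" (3x3) and "t" (3): a world point X has camera coordinates R X + t. Camera axes: x right, y down, z forward; pixel columns grow to the right and rows downward; lengths in m; the calibration is good to about 2 mm. A picture is of the moment at which its call begins. There is no depth.
- manip.close_job(): hands the job in, once; it reports no verdict.
The state is a dict: "time_s": time; "joint_pos": joint angles; "qd": joint speeds; "tau": joint torques, N m; "eef_pos": TCP position; "tcp_rot": TCP orientation; "ft_force": force on the tool from outside, world axes, zero at the start; "moment": the same for the moment, N m; "finger_gap": finger opening in m.
Only numpy, scipy, OpenCV 4.12 (cv2) and the standard library are available. Lean on these libraries where they do the work, as an engineer would, in place of code of your own. Each camera call takes 0.05 s, during which the arm holds its last target.

## Working session

There is one attempt and no reset: what is moved stays moved. The work goes in short steps, Python scripts to look and compute and a tool call to move; the robot and the scene stay as the last step left them, time stands still between calls to the robot, and variables do not carry over. Pictures are saved under pics/ and viewed, and the job is handed in when it is done.

Besides the shell and the picture viewer there is one more tool, called after "Emit:" as name(argument=value, ...), one argument or row to a line, values as JSON. servo_tool: Moves the arm, as the interface text tells. Its arguments: {"type":"object","properties":{"deltas":{"type":"array","items":{"type":"array"}},"grip_force":{"type":"number"}},"required":["deltas"]}

```bash
mkdir -p pics; ls; python3 - <<'E'
from station import manip
import cv2,pickle
s=manip.sense()
for k,v in s.items(): print(k,v)
for n in ("scene","top"):
    c=manip.capture(n); pickle.dump(c,open(f'pics/{n}0.pkl','wb'))
    cv2.imwrite(f'pics/{n}0.png',c['img'][:,:,::-1]); print(n,c['fx'],c['cx'],c['cy'],c['R'],c['t'])
E
```

```text
pics
time_s 0.0
joint_pos [-1.30478999e+00  2.59333634e-01  1.53606978e+00 -1.09579793e-05
  1.34799671e+00 -2.02766554e-01]
qd [ 0.00112706 -0.00040968 -0.00069429  0.00101556  0.00132189  0.00064053]
tau [ 6.32042484e-04 -4.37312829e+01 -2.84004039e+01  7.19388574e-02
  4.16227430e-02 -1.45617082e-04]
eef_pos [ 0.24838295 -0.49014943  0.23682806]
tcp_rot [[ 4.51793632e-01 -4.85459569e-04  8.92122345e-01]
 [-8.92120716e-01  1.74108899e-03  4.51793754e-01]
 [-1.77259199e-03 -9.99998366e-01  3.53524380e-04]]
ft_force [ 0.50837315 -0.64551303 -0.47177545]
moment [-0.0657427  -0.0825212   0.01001156]
finger_gap 0.09328953927506092
scene 411.20944010909244 279.0619390162563 206.15788624621237 [[-0.66620661 -0.74576669  0.00089717]
 [-0.43393241  0.38666056 -0.81375443]
 [ 0.60652405 -0.54251789 -0.58120815]] [0.28369517 0.29877721 0.72527674]
top 389.19660039868955 287.6529128231045 202.7184006119916 [[-0.00892374 -0.99994642 -0.0052462 ]
 [-0.99230437  0.00950326 -0.12345741]
 [ 0.12350065  0.00410413 -0.992336  ]] [-0.07338407  0.51240566  1.03309585]
```

View pics/scene0.png

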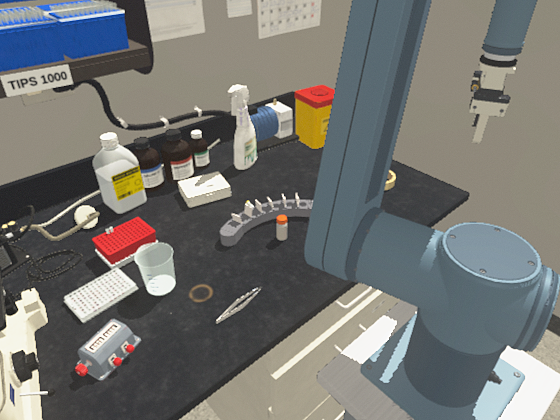

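View pics/top0.png

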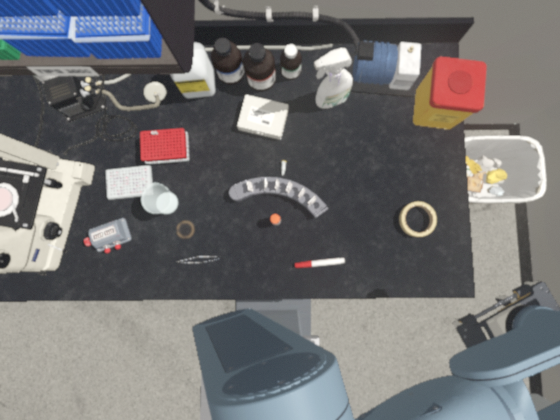

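The top view shows the arc with its tab at about (237,190) and its square end at about (322,208). It bulges away from the robot, and the vial (275,219) stands in the hollow. I'll zoom in and measure.

```bash
cat > h.py <<'E'
import numpy as np,cv2,pickle
def ray(c,u,v,z):
    d=np.array([(u-c['cx'])/c['fx'],(v-c['cy'])/c['fy'],1.]);R=np.array(c['R']);t=np.array(c['t'])
    o=-R.T@t; w=R.T@d; return o+w*(z-o[2])/w[2]
def proj(c,X):
    p=np.array(c['R'])@np.array(X)+np.array(c['t']); return c['fx']*p[0]/p[2]+c['cx'],c['fy']*p[1]/p[2]+c['cy']
def tri(c1,p1,c2,p2):
    A=[];b=[]
    P=[np.array([[c['fx'],0,c['cx']],[0,c['fy'],c['cy']],[0,0,1]])@np.c_[c['R'],c['t']] for c in(c1,c2)]
    X=cv2.triangulatePoints(P[0],P[1],np.float64(p1).reshape(2,1),np.float64(p2).reshape(2,1)); return (X[:3]/X[3]).ravel()
E
python3 - <<'E'
import pickle,cv2
c=pickle.load(open('pics/top0.pkl','rb'))['img']
cv2.imwrite('pics/topz.png',cv2.resize(c[150:240,215:345,::-1],None,fx=6,fy=6,interpolation=cv2.INTER_CUBIC))
c=pickle.load(open('pics/scene0.pkl','rb'))['img']
cv2.imwrite('pics/scenez.png',cv2.resize(c[175:260,205:335,::-1],None,fx=6,fy=6,interpolation=cv2.INTER_CUBIC))
E
```

```text
(no output)
```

View pics/topz.png

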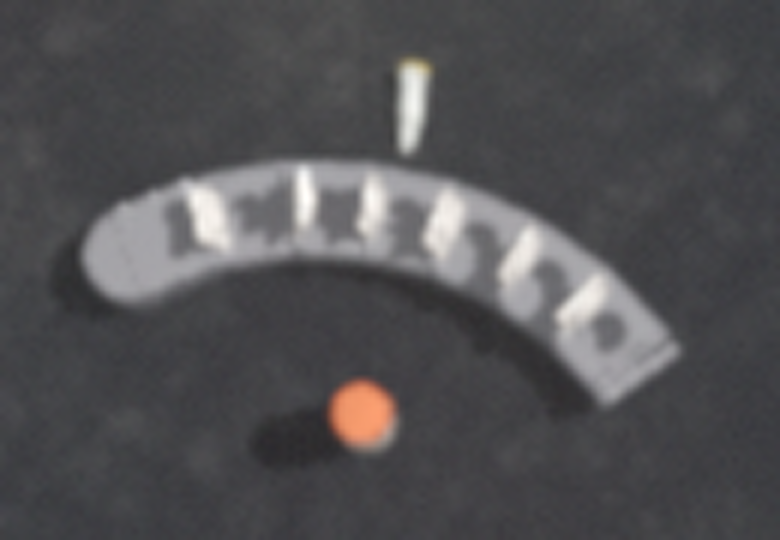

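View pics/scenez.png

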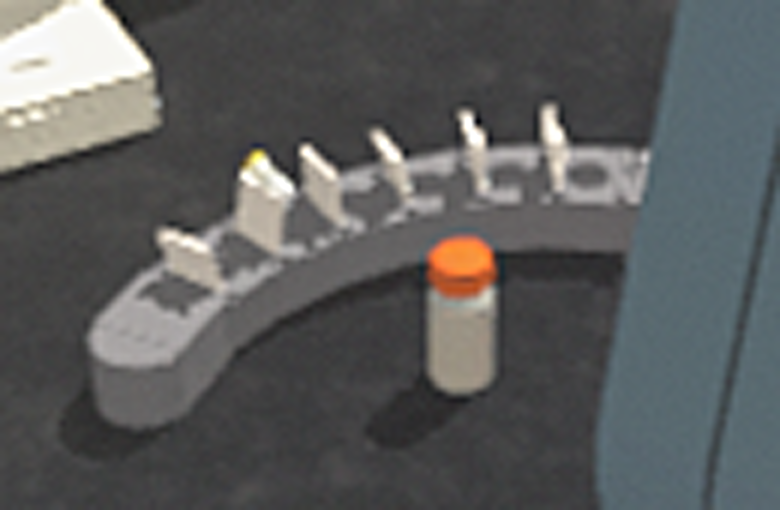

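```bash
python3 - <<'E'
from h import *
c=pickle.load(open('pics/top0.pkl','rb'))
R=np.array(c['R']);print('cam',-R.T@np.array(c['t']))
z=lambda u,v:(215+u/6-.4,150+v/6-.4)
for n,p,h in [('tabL',(82,255),.033),('endOut',(680,348),.033),('endIn',(606,404),.033),('outer',(340,160),.033),('inner_mid',(330,258),.033),('vial',(363,413),.062),('tube',(410,107),.007),('lid0top',(205,210),.055)]:
    print(n,ray(c,*z(*p),h).round(4))
# outer edge fit
img=c['img'].astype(int); 
g=img.mean(2); hsv=cv2.cvtColor(c['img'],cv2.COLOR_RGB2HSV)
m=((g>95)).astype('uint8'); m[:,:225]=0;m[:,335:]=0;m[:172]=0;m[218:]=0
m=cv2.morphologyEx(m,cv2.MORPH_CLOSE,np.ones((7,7)))
n,l,st,ce=cv2.connectedComponentsWithStats(m); print(st)
cv2.imwrite('pics/m.png',cv2.resize(m[150:240,215:345]*255,None,fx=6,fy=6,interpolation=0))
print(img[188,238],img[160,250])
E
```

```text
cam [ 0.38021951 -0.08248962  1.08805349]
tabL [0.5424 0.0845 0.033 ]
endOut [ 0.4971 -0.1878  0.033 ]
endIn [ 0.4719 -0.1537  0.033 ]
outer [ 0.5854 -0.0336  0.033 ]
inner_mid [ 0.54   -0.0289  0.033 ]
vial [ 0.4664 -0.0447  0.062 ]
tube [ 0.6156 -0.0656  0.007 ]
lid0top [0.5589 0.026  0.055 ]
[[     0      0    560    420 233388]
 [   229    172    100     46   1773]
 [   270    213     11      5     39]]
[164 164 168] [67 67 69]
```

View pics/m.png

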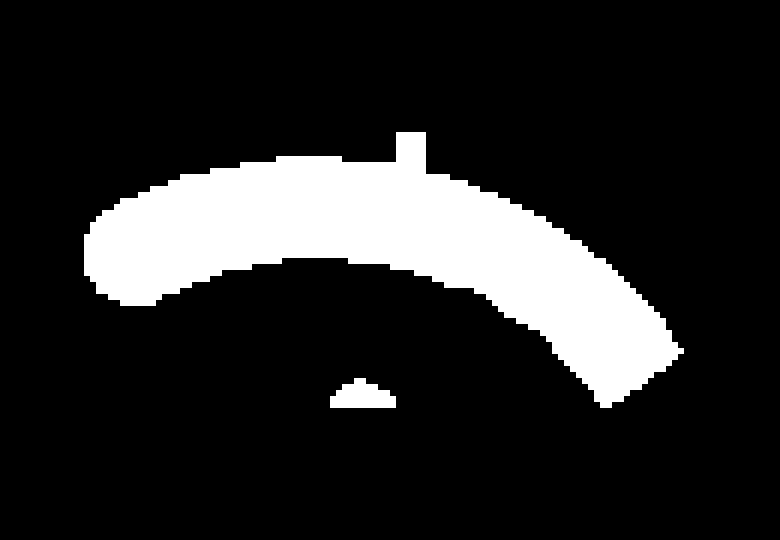

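```bash
python3 - <<'E'
from h import *
from station import manip
from scipy.optimize import least_squares
c=pickle.load(open('pics/top0.pkl','rb'))
g=c['img'].mean(2)
m=(g>95).astype('uint8'); m[:,:225]=0;m[:,335:]=0;m[:172]=0;m[218:]=0
m=cv2.morphologyEx(m,cv2.MORPH_CLOSE,np.ones((7,7)))
P=[]
for u in range(243,320):
    if 278<=u<=288: continue
    v=np.flatnonzero(m[170:,u])[0]+170-.5
    P.append(ray(c,u,v,.033)[:2])
P=np.array(P)
f=least_squares(lambda q:np.hypot(*(P-q[:2]).T)-.201,[.38,-.03],loss='soft_l1',f_scale=.001);print('fixed R',f.x,np.abs(f.fun).mean())
f=least_squares(lambda q:np.hypot(*(P-q[:2]).T)-q[2],[.38,-.03,.2],loss='soft_l1',f_scale=.001);print('free',f.x)
w=manip.capture('wrist'); s=manip.sense()
R=np.array(w['R']);o=-R.T@np.array(w['t']);T=np.array(s['tcp_rot'])
print('cam in tool',T.T@(o-np.array(s['eef_pos'])),'axes',(T.T@R.T).round(3),w['fx'])
cv2.imwrite('pics/w0.png',w['img'][:,:,::-1])
E
```

```text
fixed R [ 0.38619578 -0.02124158] 0.0007230028039209769
free [ 0.38286375 -0.02046316  0.20421354]
cam in tool [ 0.00056461 -0.14691869  0.06673493] axes [[ 1.     0.001  0.001]
 [-0.001 -0.237  0.971]
 [ 0.001 -0.971 -0.237]] 294.22285017111693
```

View pics/w0.png

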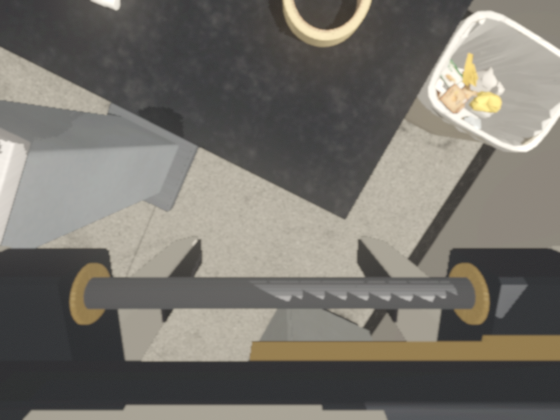

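Emit:
servo_tool(
  deltas=[
    [0, [-3, -0.2, 3], [0, 3, 0]],
    [0, [-6, -0.4, 6], [0, 6, 0]],
    [0, [-9, -0.6, 9], [0, 9, 0]],
    [0, [-12, -0.8, 12], [0, 12, 0]],
    [0, [-15, -1, 15], [0, 15, 0]],
    [0, [-18, -1.2, 18], [0, 18, 0]],
    [0, [-21, -1.4, 21], [0, 20, 0]],
    [0, [-24, -1.6, 24], [0, 22, 0]],
    [0, [-27, -1.8, 27], [0, 24, 0]],
    [0, [-30, -2, 30], [0, 26, 0]],
    [0, [-33, -2, 32.5], [0, 27, 0]],
    [0, [-33, -2, 32.5], [0, 27, 0]],
  ],
  grip_force=5,
)

```text
time_s: 1.35
eef_pos: [0.3895, -0.0453, 0.2576]
tcp_rot: [[0.003, 0.0, 1.0], [-1.0, 0.002, 0.003], [-0.002, -1.0, 0.0]]
ft_force: [0.1, -0.0, -0.7]
finger_gap: 0.0025
```

```bash
python3 - <<'E'
from h import *
from station import manip
w=manip.capture('wrist');pickle.dump(w,open('pics/w1.pkl','wb'))
print(manip.sense()['eef_pos'],manip.sense()['finger_gap'])
cv2.imwrite('pics/w1.png',w['img'][:,:,::-1])
E
```

```text
[ 0.38930332 -0.04733119  0.25757491] 0.0007118990832732404
```

View pics/w1.png

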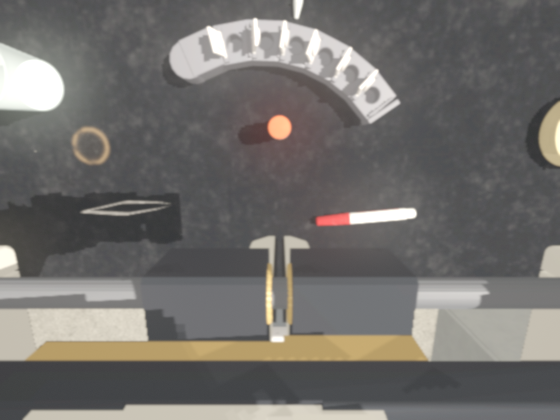

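```bash
python3 - <<'E'
from h import *
from scipy.optimize import least_squares
w=pickle.load(open('pics/w1.pkl','rb'))
cv2.imwrite('pics/w1z.png',cv2.resize(w['img'][0:140,160:410,::-1],None,fx=3.2,fy=3.2,interpolation=cv2.INTER_CUBIC))
g=w['img'].mean(2); m=(g>105).astype('uint8'); m[145:]=0;m[:,:165]=0;m[:,410:]=0
m[:20,285:310]=0
m=cv2.morphologyEx(m,cv2.MORPH_CLOSE,np.ones((9,9)))
n,l,st,ce=cv2.connectedComponentsWithStats(m); i=1+np.argmax(st[1:,4]); m=(l==i).astype('uint8'); print(st[i])
o=-np.array(w['R']).T@np.array(w['t']);print('cam',o)
v=w['img'].copy(); v[...,0]=np.where(m>0,255,v[...,0]); cv2.imwrite('pics/w1m.png',cv2.resize(v[0:140,160:410,::-1],None,fx=3.2,fy=3.2,interpolation=0))
E
```

```text
[  165     9   236   117 12742]
cam [ 0.45624941 -0.04511563  0.40463248]
```

View pics/w1z.png

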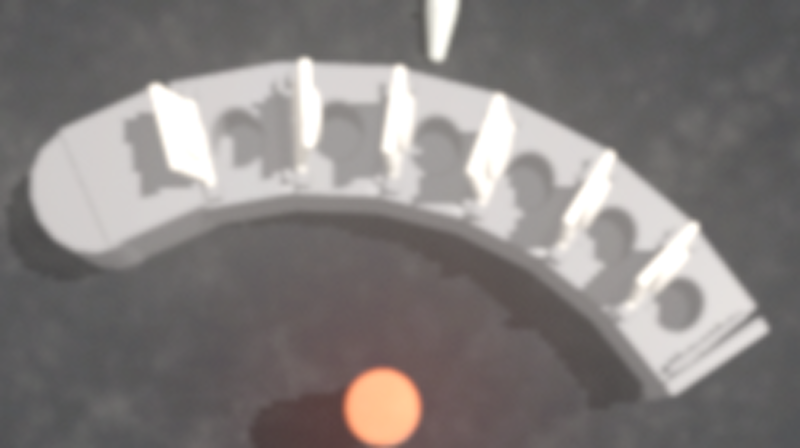

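View pics/w1m.png

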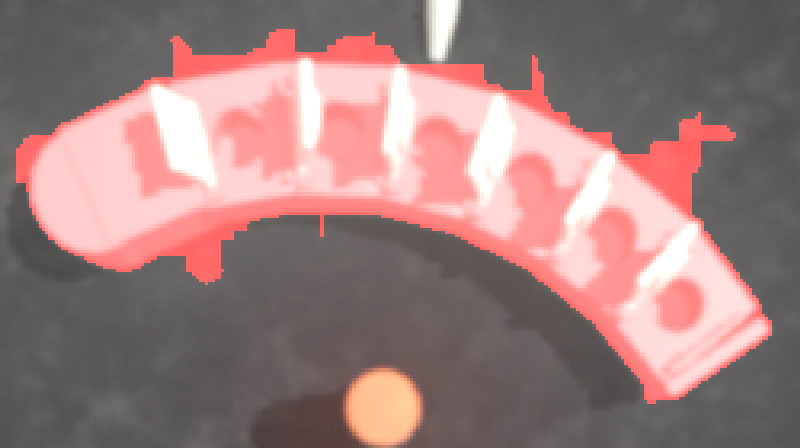

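```bash
python3 - <<'E'
from h import *
from scipy.optimize import least_squares
w=pickle.load(open('pics/w1.pkl','rb'));t=pickle.load(open('pics/top0.pkl','rb'))
Z=lambda p:(160+(p[0]+.5)/3.2-.5,(p[1]+.5)/3.2-.5); Zt=lambda p:(215+(p[0]+.5)/6-.5,150+(p[1]+.5)/6-.5)
for n,a,b in [('endOut',(770,326),(681,348)),('endIn',(672,395),(606,404)),('tabL',(31,190),(83,253)),('lid1top',(304,60),(304,168)),('lid5topOut',(694,224),(603,274))]:
    print(n,tri(w,Z(a),t,Zt(b)).round(4))
out=[(62,130),(110,106),(160,84),(220,72),(280,62),(350,64),(430,72),(510,98),(560,127),(610,155),(655,190),(704,232),(758,305)]
inn=[(105,250),(205,209),(300,196),(380,198),(445,212),(545,258),(600,305),(640,355),(668,392)]
O=np.array([ray(w,*Z(p),.033)[:2] for p in out]);I=np.array([ray(w,*Z(p),.033)[:2] for p in inn])
f=least_squares(lambda q:np.r_[np.hypot(*(O-q[:2]).T)-.201,np.hypot(*(I-q[:2]).T)-.159],[.38,-.02],loss='soft_l1',f_scale=.001)
C=f.x;print('C',C,(f.fun*1e3).round(1))
for n,p in [('crease',(65,133)),('crease',(107,245)),('eO',(770,328)),('eI',(672,395)),('gapO',(756,318)),('gapI',(663,377))]:
    X=ray(w,*Z(p),.033)[:2]-C; print(n,np.hypot(*X),np.arctan2(X[1],X[0]))
# hinge bases (inner foot of lids)
for k,p in enumerate([(210,186),(303,178),(392,180),(482,205),(560,250),(630,308)]):
    X=ray(w,*Z(p),.0325)[:2]-C; a=np.arctan2(X[1],X[0]);print(k,np.hypot(*X).round(4),a.round(3),'yaw',(a-(.6-.2*k)).round(3))
for n,p,h in [('vial',(383,408),.062),('tubeEnd',(437,60),.007)]: print(n,ray(w,*Z(p),h))
E
```

```text
endOut [ 0.4978 -0.1878  0.0369]
endIn [ 0.4731 -0.1538  0.0347]
tabL [0.5447 0.0842 0.0298]
lid1top [ 0.5755 -0.0192  0.0666]
lid5topOut [ 0.529  -0.1517  0.0551]
C [ 0.38597611 -0.0221261 ] [ 0.1 -0.1  0.6 -0.4  0.2 -0.5  0.6  0.3 -1.2 -0.4 -0.4  1.2  1.2  1.2
 -0.1 -1.1 -0.4  0.1  0.9  0.1 -1.  -0.1]
crease 0.19977571246897627 0.4719078102021822
crease 0.1612659319125684 0.5065998966719371
eO 0.2018589544064638 -0.9747453857218165
eI 0.15963292404296656 -0.9778010573434576
gapO 0.19930719062867408 -0.944588230809917
gapI 0.16021452500897568 -0.9305558304965921
0 0.1659 0.243 yaw -0.357
1 0.1639 0.038 yaw -0.362
2 0.1653 -0.157 yaw -0.357
3 0.1658 -0.361 yaw -0.361
4 0.1652 -0.559 yaw -0.359
5 0.166 -0.761 yaw -0.361
vial [ 0.46892749 -0.04506839  0.062     ]
tubeEnd [ 0.59670869 -0.06476976  0.007     ]
```

Both views agree: the arc centre is at (0.386, -0.022) and the yaw is -0.36. The end width is 42 mm and the height about 34 mm, as they should be. Next I go above the tab (p = 0.76) with the jaws closed and their wide side across the arc.

Emit:
servo_tool(
  deltas=[
    [0, [-1, 0, 1.6], [0, -8, 0]],
    [0, [-2, 0, 3.2], [0, -16, 0]],
    [0, [-3, 0, 4.8], [0, -24, 0]],
    [0, [-4, 0.5, 6.4], [0, -32, 0]],
    [0, [-5, 1, 8], [0, -40, 0]],
    [0, [-6, 1.5, 9.6], [0, -48, 0]],
    [0, [-7, 2.5, 11.2], [0, -56, 0]],
    [0, [-8, 3.5, 12.8], [0, -64, 0]],
    [0, [-9, 4.5, 14.4], [0, -72, 0]],
    [0, [-9.5, 5.5, 16.2], [0, -80, 0]],
    [0, [-9.5, 6.5, 16.2], [0, -88, 0]],
    [0, [-9.5, 7.5, 16.2], [0, -96, 0]],
  ],
)

```text
time_s: 2.6
eef_pos: [0.552, 0.0434, 0.1815]
tcp_rot: [[0.994, -0.001, -0.107], [0.107, -0.0, 0.994], [-0.001, -1.0, -0.0]]
ft_force: [-0.9, -0.2, -0.2]
finger_gap: 0.0007
```

Emit:
servo_tool(
  deltas=[
    [0, [0, 1, 0], [0, -8, 0]],
    [0, [0, 2, 0], [0, -16, 0]],
    [0, [0, 3, 0], [0, -17, 0]],
    [0, [0, 4, 0], [0, -17, 0]],
    [0, [0, 5, 0], [0, -17, 0]],
    [0, [0, 6, 0], [0, -17, 0]],
    [0, [0, 7, 0], [0, -17, 0]],
    [0, [0, 7.5, 0], [0, -17, 0]],
    [0, [0, 7.5, 0], [0, -17, 0]],
    [0, [0, 7.5, 0], [0, -17, 0]],
  ],
)

```text
time_s: 3.6
eef_pos: [0.5518, 0.0453, 0.1078]
tcp_rot: [[0.921, 0.0, -0.389], [0.389, -0.0, 0.921], [0.0, -1.0, -0.0]]
ft_force: [0.1, 0.2, 0.5]
finger_gap: 0.0005
```

```bash
cat > where.py <<'E'
from h import *
from station import manip
s=manip.sense();e=np.array(s['eef_pos']);T=np.array(s['tcp_rot'])
C=np.array([.386,-.022]);d=e[:2]-C
a=np.arctan2(d[1],d[0]);print('t',round(s['time_s'],2),'eef',e.round(4),'p',round(a+.36,4),'r',np.hypot(*d).round(4),'xang',np.arctan2(T[1,0],T[0,0]).round(4),'want',round(a,4),'tip z',round(e[2]+T[2,1]*.019,4),'F',np.round(s['ft_force'],2),'gap',s['finger_gap'],'tilt',T[2].round(4))
E
python3 where.py
python3 - <<'E'
from h import *
from station import manip
for n in('wrist','scene'):
    w=manip.capture(n);cv2.imwrite(f'pics/{n}2.png',w['img'][:,:,::-1])
E
```

```text
t 3.6 eef [0.5518 0.0453 0.1078] p 0.7455 r 0.1789 xang 0.399 want 0.3855 tip z 0.0888 F [0.09 0.22 0.52] gap 0.0005384287243201407 tilt [ 3.e-04 -1.e+00 -1.e-04]
```

View pics/wrist2.png

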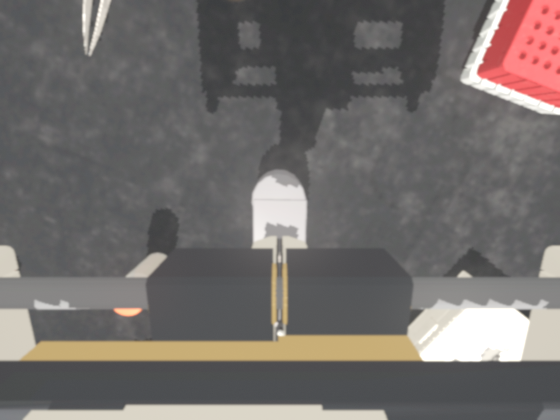

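View pics/scene2.png

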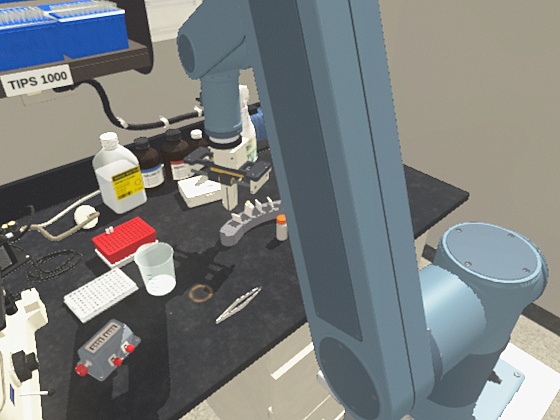

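The tab is centred under the fingers at column 280. I'll shift back 4 mm, descend to just above the pad, then creep down to feel it.

Emit:
servo_tool(
  deltas=[
    [0, [0.1, 1, 0.4], [0, 0, 0]],
    [0, [0.1, 2, 0.4], [0, 0, 0]],
    [0, [0.1, 3, 0.4], [0, 0, 0]],
    [0, [0.1, 4, 0.4], [0, 0, 0]],
    [0, [0.1, 4.7, 0.4], [0, 0, 0]],
    [0, [0.1, 5, 0.4], [0, 0, 0]],
    [0, [0.1, 5, 0.4], [0, 0, 0]],
    [0, [0.1, 5, 0.4], [0, 0, 0]],
  ],
)

```text
time_s: 4.5
eef_pos: [0.5512, 0.0492, 0.0578]
tcp_rot: [[0.921, 0.0, -0.388], [0.388, -0.0, 0.921], [0.0, -1.0, -0.0]]
ft_force: [0.4, -0.6, 0.4]
finger_gap: 0.0005
```

```bash
python3 where.py
```

```text
t 4.5 eef [0.5512 0.0492 0.0578] p 0.7669 r 0.1799 xang 0.3989 want 0.4069 tip z 0.0388 F [ 0.37 -0.65  0.43] gap 0.0005403774017596867 tilt [ 4.e-04 -1.e+00 -2.e-04]
```

Emit:
servo_tool(
  deltas=[
    [0, [0, 0.1, 0], [0, 0, 0]],
    [0, [0, 0.2, 0], [0, 0, 0]],
    [0, [0, 0.3, 0], [0, 0, 0]],
    [0, [0, 0.4, 0], [0, 0, 0]],
    [0, [0, 0.4, 0], [0, 0, 0]],
  ],
)

```text
time_s: 5.0
eef_pos: [0.5509, 0.0493, 0.0536]
tcp_rot: [[0.921, -0.0, -0.388], [0.388, -0.0, 0.921], [-0.0, -1.0, 0.0]]
ft_force: [-0.5, 0.2, -0.7]
finger_gap: 0.0006
```

Emit:
servo_tool(
  deltas=[
    [0, [0, 0.05, 0], [0, 0, 0]],
    [0, [0, 0.05, 0], [0, 0, 0]],
    [0, [0, 0.05, 0], [0, 0, 0]],
  ],
)

```text
time_s: 5.3
eef_pos: [0.551, 0.0493, 0.0532]
tcp_rot: [[0.921, 0.0, -0.389], [0.389, -0.0, 0.921], [0.0, -1.0, -0.0]]
ft_force: [-0.0, 1.4, 0.4]
finger_gap: 0.0008
```

Emit:
servo_tool(
  deltas=[
    [0, [0, 0.05, 0], [0, 0, 0]],
    [0, [0, 0.05, 0], [0, 0, 0]],
    [0, [0, 0.05, 0], [0, 0, 0]],
  ],
)

```text
time_s: 5.6
eef_pos: [0.5509, 0.0493, 0.0526]
tcp_rot: [[0.921, -0.0, -0.388], [0.388, 0.0, 0.921], [-0.0, -1.0, 0.0]]
ft_force: [-0.1, 0.7, 0.1]
finger_gap: 0.0003
```

Emit:
servo_tool(
  deltas=[
    [0, [0, 0.05, 0], [0, 0, 0]],
    [0, [0, 0.05, 0], [0, 0, 0]],
    [0, [0, 0.05, 0], [0, 0, 0]],
  ],
)

```text
time_s: 5.9
eef_pos: [0.5509, 0.0493, 0.0523]
tcp_rot: [[0.921, -0.0, -0.388], [0.388, 0.0, 0.921], [-0.0, -1.0, 0.0]]
ft_force: [-1.2, 0.4, 3.7]
finger_gap: 0.0006
```

Emit:
servo_tool(
  deltas=[
    [0, [0, 0.05, 0], [0, 0, 0]],
    [0, [0, 0.05, 0], [0, 0, 0]],
  ],
)

```text
time_s: 6.1
eef_pos: [0.5509, 0.0493, 0.0523]
tcp_rot: [[0.921, 0.0, -0.389], [0.389, -0.0, 0.921], [0.0, -1.0, -0.0]]
ft_force: [-3.5, 0.7, 7.3]
finger_gap: 0.0005
```

Contact is at TCP z = 0.0523, so the pad is at 33.3 mm, which agrees with the text. I raise 2 mm, which leaves about 1 mm clearance, and move up to just before lid 0.

Emit:
servo_tool(
  deltas=[
    [0, [0, -0.2, 0], [0, 0, 0]],
    [0, [0, -0.2, -0.4], [0, 1.3, 0]],
    [0, [0, -0.2, -0.8], [0, 2.6, 0]],
    [0, [0, -0.2, -1.3], [0, 3.9, 0]],
    [0, [0, -0.2, -1.35], [0, 3.9, 0]],
    [0, [0, -0.2, -1.35], [0, 3.9, 0]],
  ],
)

```text
time_s: 6.7
eef_pos: [0.5562, 0.0365, 0.0535]
tcp_rot: [[0.946, -0.0, -0.324], [0.324, 0.0, 0.946], [-0.0, -1.0, 0.0]]
ft_force: [0.7, -0.8, -0.6]
finger_gap: 0.0007
```

```bash
python3 where.py
```

```text
t 6.7 eef [0.5562 0.0365 0.0535] p 0.6911 r 0.18 xang 0.3304 want 0.3311 tip z 0.0345 F [ 0.75 -0.83 -0.56] gap 0.0007311414832714789 tilt [-3.e-04 -1.e+00  2.e-04]
```

Exactly on the arc at the planned phase. Now stroke lid 0.

Emit:
servo_tool(
  deltas=[
    [0, [0, -0.5, -0.4], [0, 1.27, 0]],
    [0, [-0.02, -0.85, -0.8], [0, 2.55, 0]],
    [0, [-0.04, -0.85, -1.2], [0, 3.82, 0]],
    [0, [-0.07, -0.7, -1.6], [0, 5.09, 0]],
    [0, [-0.11, -0.5, -2.0], [0, 6.37, 0]],
    [0, [-0.16, -0.3, -2.39], [0, 7.64, 0]],
    [0, [-0.22, -0.1, -2.79], [0, 8.91, 0]],
    [0, [-0.28, 0, -3.18], [0, 10.19, 0]],
    [0, [-0.36, 0, -3.58], [0, 11.46, 0]],
    [0, [-0.36, 0, -3.58], [0, 11.46, 0]],
    [0, [-0.36, 0, -3.58], [0, 11.46, 0]],
  ],
)

```text
time_s: 7.8
eef_pos: [0.5645, 0.0016, 0.0537]
tcp_rot: [[0.991, 0.0, -0.13], [0.13, -0.0, 0.991], [0.0, -1.0, -0.0]]
ft_force: [0.4, 0.0, -0.4]
finger_gap: 0.0005
```

```bash
python3 where.py; python3 - <<'E'
from h import *
from station import manip
for n in('wrist','scene'):
    w=manip.capture(n);pickle.dump(w,open(f'pics/{n}3.pkl','wb'));cv2.imwrite(f'pics/{n}3.png',w['img'][:,:,::-1])
    if n=='scene': cv2.imwrite('pics/s3z.png',cv2.resize(w['img'][175:260,205:335,::-1],None,fx=6,fy=6,interpolation=cv2.INTER_CUBIC))
E
```

```text
t 7.8 eef [0.5645 0.0016 0.0537] p 0.4916 r 0.18 xang 0.1307 want 0.1316 tip z 0.0347 F [ 0.43  0.01 -0.35] gap 0.0004985312879583777 tilt [ 1.e-04 -1.e+00 -0.e+00]
```

View pics/wrist3.png

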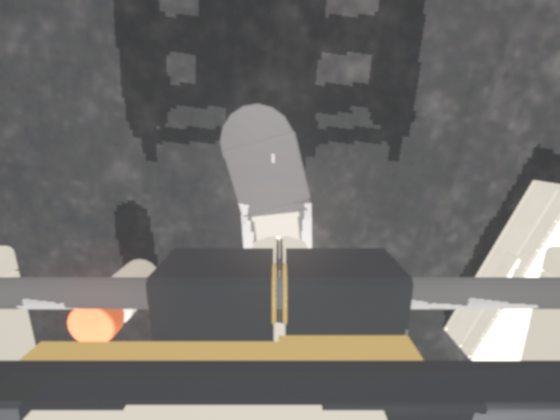

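View pics/s3z.png

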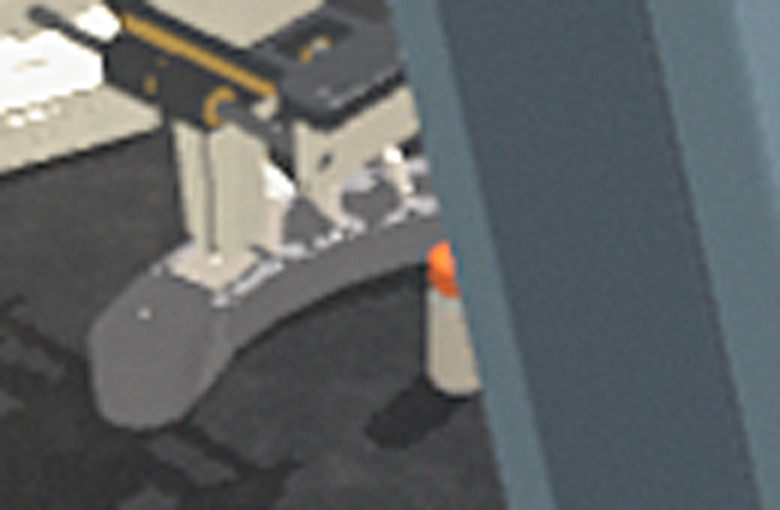

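Lid 0 lies flat (wrist image, about (277,225)), and the tab edge is at the same pixels as before. Same stroke for lid 1, then lid 2.

Emit:
servo_tool(
  deltas=[
    [0, [0, -0.5, -0.4], [0, 1.27, 0]],
    [0, [-0.02, -0.85, -0.8], [0, 2.55, 0]],
    [0, [-0.04, -0.85, -1.2], [0, 3.82, 0]],
    [0, [-0.07, -0.7, -1.6], [0, 5.09, 0]],
    [0, [-0.11, -0.5, -2.0], [0, 6.37, 0]],
    [0, [-0.16, -0.3, -2.39], [0, 7.64, 0]],
    [0, [-0.22, -0.1, -2.79], [0, 8.91, 0]],
    [0, [-0.28, 0, -3.18], [0, 10.19, 0]],
    [0, [-0.36, 0, -3.58], [0, 11.46, 0]],
    [0, [-0.36, 0, -3.58], [0, 11.46, 0]],
  ],
)

```text
time_s: 8.9
eef_pos: [0.5655, -0.0348, 0.0536]
tcp_rot: [[0.998, -0.0, 0.071], [-0.071, -0.0, 0.998], [-0.0, -1.0, -0.0]]
ft_force: [0.6, 0.1, 0.3]
finger_gap: 0.0003
```

```bash
python3 where.py
```

```text
t 8.9 eef [ 0.5655 -0.0348  0.0536] p 0.2888 r 0.18 xang -0.0706 want -0.0712 tip z 0.0346 F [0.62 0.05 0.27] gap 0.0002996076088060838 tilt [-0.e+00 -1.e+00 -2.e-04]
```

Emit:
servo_tool(
  deltas=[
    [0, [0, -0.5, -0.4], [0, 1.27, 0]],
    [0, [-0.02, -0.85, -0.8], [0, 2.55, 0]],
    [0, [-0.04, -0.85, -1.2], [0, 3.82, 0]],
    [0, [-0.07, -0.7, -1.6], [0, 5.09, 0]],
    [0, [-0.11, -0.5, -2.0], [0, 6.37, 0]],
    [0, [-0.16, -0.3, -2.39], [0, 7.64, 0]],
    [0, [-0.22, -0.1, -2.79], [0, 8.91, 0]],
    [0, [-0.28, 0, -3.18], [0, 10.19, 0]],
    [0, [-0.36, 0, -3.58], [0, 11.46, 0]],
    [0, [-0.36, 0, -3.58], [0, 11.46, 0]],
  ],
)

```text
time_s: 9.9
eef_pos: [0.5593, -0.0702, 0.0536]
tcp_rot: [[0.964, -0.0, 0.267], [-0.267, -0.0, 0.964], [-0.0, -1.0, -0.0]]
ft_force: [-0.4, 0.7, 0.5]
finger_gap: 0.0004
```

```bash
python3 where.py; python3 - <<'E'
from h import *
from station import manip
w=manip.capture('wrist');pickle.dump(w,open('pics/w4.pkl','wb'));cv2.imwrite('pics/w4.png',w['img'][:,:,::-1])
E
```

```text
t 9.9 eef [ 0.5593 -0.0702  0.0536] p 0.0887 r 0.1799 xang -0.2706 want -0.2713 tip z 0.0346 F [-0.44  0.65  0.53] gap 0.0003805701964139193 tilt [-2.e-04 -1.e+00 -1.e-04]
```

View pics/w4.png

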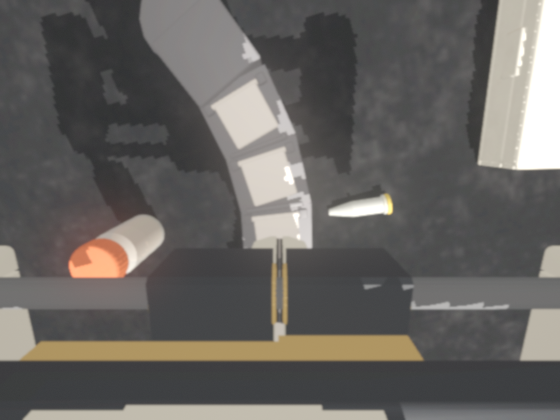

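Lids 0–2 lie shut at about (245,112), (267,172) and (278,225). The segment is still centred, and the vial and tube are untouched. Continue with lids 3, 4 and 5.

Emit:
servo_tool(
  deltas=[
    [0, [0, -0.5, -0.4], [0, 1.27, 0]],
    [0, [-0.02, -0.85, -0.8], [0, 2.55, 0]],
    [0, [-0.04, -0.85, -1.2], [0, 3.82, 0]],
    [0, [-0.07, -0.7, -1.6], [0, 5.09, 0]],
    [0, [-0.11, -0.5, -2.0], [0, 6.37, 0]],
    [0, [-0.16, -0.3, -2.39], [0, 7.64, 0]],
    [0, [-0.22, -0.1, -2.79], [0, 8.91, 0]],
    [0, [-0.28, 0, -3.18], [0, 10.19, 0]],
    [0, [-0.36, 0, -3.58], [0, 11.46, 0]],
    [0, [-0.36, 0, -3.58], [0, 11.46, 0]],
  ],
)

```text
time_s: 10.95
eef_pos: [0.5462, -0.1037, 0.0535]
tcp_rot: [[0.891, -0.0, 0.453], [-0.453, -0.0, 0.891], [-0.0, -1.0, -0.0]]
ft_force: [-0.2, -0.6, -0.1]
finger_gap: 0.0008
```

```bash
python3 where.py
```

```text
t 10.95 eef [ 0.5462 -0.1037  0.0535] p -0.1117 r 0.1798 xang -0.4706 want -0.4717 tip z 0.0345 F [-0.18 -0.59 -0.08] gap 0.000832566439917201 tilt [-3.e-04 -1.e+00 -2.e-04]
```

Emit:
servo_tool(
  deltas=[
    [0, [0, -0.5, -0.4], [0, 1.27, 0]],
    [0, [-0.02, -0.85, -0.8], [0, 2.55, 0]],
    [0, [-0.04, -0.85, -1.2], [0, 3.82, 0]],
    [0, [-0.07, -0.7, -1.6], [0, 5.09, 0]],
    [0, [-0.11, -0.5, -2.0], [0, 6.37, 0]],
    [0, [-0.16, -0.3, -2.39], [0, 7.64, 0]],
    [0, [-0.22, -0.1, -2.79], [0, 8.91, 0]],
    [0, [-0.28, 0, -3.18], [0, 10.19, 0]],
    [0, [-0.36, 0, -3.58], [0, 11.46, 0]],
    [0, [-0.36, 0, -3.58], [0, 11.46, 0]],
  ],
)

```text
time_s: 11.95
eef_pos: [0.5267, -0.1339, 0.0535]
tcp_rot: [[0.783, -0.0, 0.621], [-0.621, 0.0, 0.783], [-0.0, -1.0, -0.0]]
ft_force: [0.3, -0.3, -0.1]
finger_gap: 0.0004
```

```bash
python3 where.py; python3 - <<'E'
from h import *
from station import manip
w=manip.capture('wrist');cv2.imwrite('pics/w5.png',w['img'][:,:,::-1])
E
```

```text
t 11.95 eef [ 0.5267 -0.1339  0.0535] p -0.3119 r 0.1797 xang -0.6706 want -0.6719 tip z 0.0345 F [ 0.26 -0.25 -0.14] gap 0.00036198303153783644 tilt [-4.e-04 -1.e+00 -2.e-04]
```

View pics/w5.png

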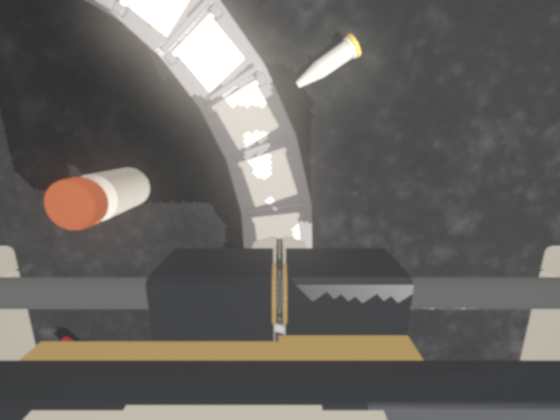

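Five lids are shut and the segment hasn't moved. Now lid 5, a little past its edge, then lift straight up.

Emit:
servo_tool(
  deltas=[
    [0, [0, -0.5, -0.4], [0, 1.27, 0]],
    [0, [-0.02, -0.85, -0.8], [0, 2.55, 0]],
    [0, [-0.04, -0.85, -1.2], [0, 3.82, 0]],
    [0, [-0.07, -0.7, -1.6], [0, 5.09, 0]],
    [0, [-0.11, -0.5, -2.0], [0, 6.37, 0]],
    [0, [-0.16, -0.3, -2.39], [0, 7.64, 0]],
    [0, [-0.22, -0.1, -2.79], [0, 8.91, 0]],
    [0, [-0.28, 0, -3.18], [0, 10.19, 0]],
    [0, [-0.36, 0, -3.58], [0, 11.46, 0]],
    [0, [-0.44, 0, -3.97], [0, 12.73, 0]],
    [0, [-0.44, 0, -3.97], [0, 12.73, 0]],
    [0, [-0.44, 0, -3.97], [0, 12.73, 0]],
  ],
)

```text
time_s: 13.2
eef_pos: [0.499, -0.162, 0.0538]
tcp_rot: [[0.628, 0.0, 0.778], [-0.778, -0.0, 0.628], [0.0, -1.0, 0.0]]
ft_force: [0.6, 0.3, -0.5]
finger_gap: 0.0008
```

```bash
python3 where.py
```

```text
t 13.2 eef [ 0.499  -0.162   0.0538] p -0.5317 r 0.1799 xang -0.8915 want -0.8917 tip z 0.0348 F [ 0.64  0.35 -0.49] gap 0.0007621189267048574 tilt [ 2.e-04 -1.e+00  1.e-04]
```

Emit:
servo_tool(
  deltas=[
    [0, [0, -0.5, 0], [0, 0, 0]],
    [0, [0, -1.5, 0], [0, 0, 0]],
    [0, [0, -3, 0], [0, 0, 0]],
    [0, [0, -5, 0], [0, 0, 0]],
    [0, [0, -7.5, -1], [0, 0, 0]],
    [0, [0, -10, -3], [0, 0, 0]],
    [0, [0, -13, -5], [0, 0, 0]],
    [0, [0, -16, -7], [0, 0, 0]],
    [0, [0, -18, -9], [0, 0, 0]],
    [0, [0, -20, -10], [0, 0, 0]],
    [0, [0, -20, -10], [0, 0, 0]],
    [0, [0, -20, -10], [0, 0, 0]],
  ],
)

```text
time_s: 14.4
eef_pos: [0.4214, -0.2246, 0.254]
tcp_rot: [[0.628, 0.001, 0.778], [-0.778, -0.001, 0.628], [0.001, -1.0, 0.001]]
ft_force: [0.1, 0.2, -0.1]
finger_gap: 0.0002
```

```bash
python3 where.py; python3 - <<'E'
from h import *
from station import manip
for n in('wrist','top'):
    w=manip.capture(n);pickle.dump(w,open(f'pics/{n}6.pkl','wb'));cv2.imwrite(f'pics/{n}6.png',w['img'][:,:,::-1])
E
```

```text
t 14.4 eef [ 0.4214 -0.2246  0.254 ] p -1.0378 r 0.2057 xang -0.8918 want -1.3978 tip z 0.235 F [ 0.06  0.22 -0.13] gap 0.00017546051892868925 tilt [ 1.3e-03 -1.0e+00  6.0e-04]
```

View pics/wrist6.png

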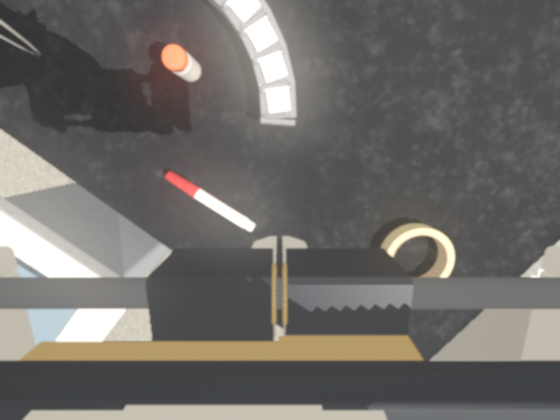

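View pics/top6.png

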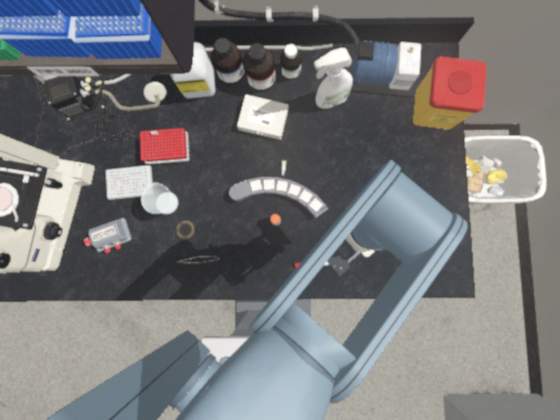

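```bash
python3 - <<'E'
from h import *
a=pickle.load(open('pics/top0.pkl','rb'))['img'];b=pickle.load(open('pics/top6.pkl','rb'))
bi=b['img']
z=lambda i:cv2.resize(i[160:225,220:345,::-1],None,fx=5,fy=4.5,interpolation=cv2.INTER_CUBIC)
cv2.imwrite('pics/cmp.png',np.vstack([z(a),z(bi)]))
C=np.array([.386,-.022]);
# lid white extents along the centre line
g=bi.mean(2)
for k in range(6):
    s=[]
    for d in np.linspace(-8,34,85):
        q=.6-.2*k-d/180-.36; u,v=proj(b,[C[0]+.18*np.cos(q),C[1]+.18*np.sin(q),.033])
        s.append(cv2.getRectSubPix(g.astype('float32'),(1,1),(u,v))[0,0])
    s=np.array(s); d=np.linspace(-8,34,85); th=(s.max()+np.median(s[(d<-3)|(d>31)]))/2; i=d[s>th]; print(k,i.min(),i.max())
E
```

```text
0 -2.5 34.0
1 -2.0 25.0
2 -2.0 25.5
3 -1.5 26.0
4 -1.0 26.0
5 -1.0 27.0
```

View pics/cmp.png

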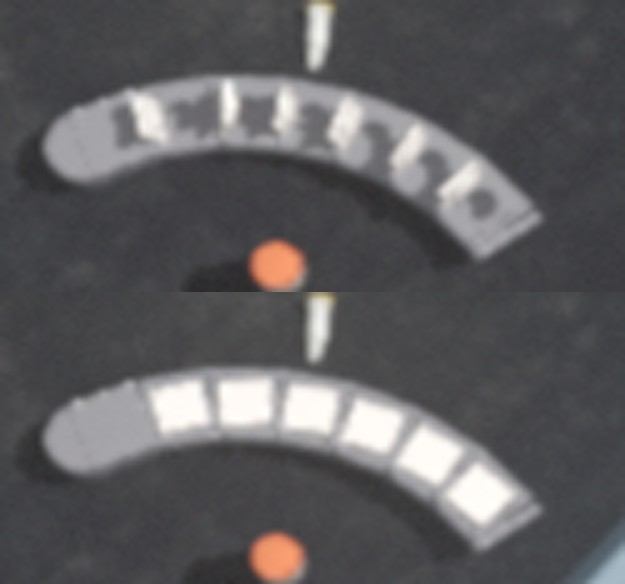

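All six lids show as full white squares about 26–28 mm long. The segment outline, vial and tube are at the same pixels as at the start. Handing in.

```bash
python3 -c "
from station import manip
print(manip.close_job())"
```

```text
the job is handed in; nothing more can be done
None
```

I folded all six lids shut in order, starting at the tab end, and handed the job in at about 14.5 s. No verdict is reported back, so this rests on my own checks.

**How it was done:** With the closed fingertips I touched the tab pad first; the largest force I read there was about 7 N. I then made one stroke per lid along the arc, ending each about 1–1.5 mm above the top. The tip was raised at each hinge to keep the push on the segment low.

**Last checks:**
- **Lids:** the final top view shows six flat white lids in a row. The fingertips passed each free edge at no more than 34.8 mm, so no lid should be more than about 0.07 rad open. I did not measure the angles directly.
- **Segment:** its outline showed no visible shift between the first and last top views.
- **Vial and microtube:** they showed no visible shift either. I did not compare before and after for the other bench items; the arm hid the marker and tape in the last top view, but the last wrist view showed them lying clear.
- **Forces:** every reading at the end of a stroke was under 1 N. I did not sample the force during the strokes.
- **Robot:** it stood clear, with the fingertips about 235 mm up.

**One check disagreed:** measuring the lid lengths along the arc gave about 27–28 mm for lids 1–5, but for lid 0 the bright stretch ran on to the end of the 34 mm window. I think it picked up the next lid or a poor brightness threshold, because the zoomed view shows lid 0 as flat as the rest. I did not check it further.

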